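# Load a contact board under the test hood

## Task

Two wooden test boards lie on the bench. Take the one that carries the pair of low brass contact clips and slide it, clips first, under the low hood of the grey test station until it lies flat on the bench, fully home and square against the stop bar at the back, then let go. Leave the board with the tall relay, the screwdriver and the jar where they are.

Things in the scene. Friction and masses are not known exactly. Their poses are not given: they have to be found in the camera images.
- clip_board: Loose wooden test board to load, 150 (x) x 60 (y) x 14 mm, 0.15 to 0.31 kg, flat on the bench (z = 0). Origin: centre of underside; x along its length towards the end with the clips, z up. Two upright brass clips (blades 16 x 5 mm) stand side by side at x = 35, y = -11 and 11 mm, tops at z = 32 mm; all else but the black grip block is lower than 18 mm.
- board_grip (a point): Centre of the black grip block on the clip board: 30 (x) x 24 (y) x 36 mm tall, at board x = -50 mm, its foot on the board at z = 14 and its top at z = 50 mm; this point is at z = 32 mm. Pinch it across y. It is too tall for the hood and stays outside: with the board home it is centred 45 mm in front of the hood. Axes as the board's.
- station: Grey steel test station fixed to the bench, mouth roughly towards the robot. Hood plate 80 (x) x 102 (y) x 8 mm on two side walls; origin on the bench under the hood's centre; x from the mouth (x = -40 mm) to the back. Channel 74 mm wide, 38 mm high, its floor is the bench. Foot flanges out to y = +-71 mm, 8 mm high. A probe housing on the hood reaches z = 72 mm, within x +-17, y +-25 mm.
- station_stop (a point): Middle of the front face of the station's rigid stop bar, at bench level, station x = 40 mm; the bar is 20 mm high and closes the foot of the channel's back. Axes as the station's. With the board home, its leading edge (board x = 75 mm) lies flat against this face, the board's origin is at station x = -35 mm, y about 0, and both x axes are parallel.
- relay_board: The other loose board, to be left alone: same size and grip block, but with one tall grey relay box (40 x 34 mm, top at z = 62 mm) at x = 30 mm in place of the clips. Origin: centre of the underside, x along the length towards the relay. One board lies left of the station, the other right, either way round.
- driver: Loose screwdriver lying on the bench, farther out than the boards on the left (+y); leave alone. x along the shaft towards the tip.
- jar: Loose small jar with a steel lid, 52 mm diameter, 60 mm high, farther out than the boards on the right (-y); leave alone. Origin: centre of its underside.
Mind the look-alikes: they are no part of the job. Leave any blue look-alike of the clip_board alone. What is shaped like the station but purple is not meant.

How it is judged:
By the outcome, as a careful person would: the job done as asked, in the order asked, and still so for the second after the job is handed in, with the robot touching nothing.
It also fails if it takes over 42 s, if anything falls off the work surface, if the arm or the gripper's body presses on something with over 40 N, if the wrist force passes 120 N, or if a joint passes its speed limit or range.

## Robot

A 7-joint arm with a two-finger parallel gripper is mounted at the origin on the work surface. World frame = base frame: x ahead of the robot, y to its left, z up, the work surface at z = 0. Lengths are in mm, angles in rad, forces in N, time in s.
With the tool pointing down it reaches from about 400 to 850 mm from the base axis. Payload 4.5 kg.
Tool frame: the origin (TCP) lies on the mounting face of the last link; the fingertips stand 166 mm ahead of it and the grasp point (between the pads) lies 147 mm ahead of it; z points along the fingers, y is the direction in which the jaws open and shut (so a half turn about z gives the same grasp; the last joint's range is limited). The gripper opens to 88 mm and grips with 3 to 60 N. Pads are 18 mm wide; open, the fingers measure 123 mm over their backs; the gripper's body (75 mm by 187 mm) begins 45 mm behind the grasp point.
Start: joints at [1.31, 0.689, -0.195, 1.565, 0.157, 0.902, -0.215], TCP at [181.616, -598.041, 404.743] pointing down, gripper open.
Joint ranges: [-3.01, 3.01], [-0.46, 2.08], [-1.47, 1.51], [0.13, 2.56], [-1, 4.14], [0.04, 2.09], [-2.66, 2.66]. Speed limits (rad/s): [2.57, 2.57, 3.14, 3.14, 3.14, 3.14, 3.14].

## Interface

Orientations are given as a unit quaternion [x, y, z, w].
In Python, from rig import status, optics, workorder gives the robot as it stands.
- The arm moves only by the tool drive_tool, never from a script. Its argument "deltas" is a list of rows, each a list of 7 numbers: the shift along the world's x, y, z in cm, then the turn, a rotation vector about the world's x, y, z in degrees, then the opening, from -1 (shut) to 1 (fully open), so that 0 is half open. A call has 1 to 8 rows; each row shifts and turns the commanded pose from where the row before left it; what a row does not reach is not made up. A row lasts 1/12 s, in which the tool goes at most 41.7 mm and 7.16 degrees, less where a joint would pass 70% of its speed; a pose out of reach is approached as far as the arm can. A call is refused whole if a number of a shift passes 4.17 or a number of a turn 7.16, either way. A call with a gripper value outside its range is refused whole. The fingers move at their own pace and stop on an object; "newtons" is the grip in N (left out, the last holds). Time passes only in rows, so rows that do not move let the fingers close. It gives the time, the measured TCP pose, the force and the opening at its end, in the units of the state.
- status.sense(): the state, without advancing time (a new reading comes with each control period).
- optics.capture(name): name is "scene" or "top" or "wrist"; returns a dict with "image" (420x560x3 uint8, red, green, blue), "intrinsics" (3x3 intrinsics, pixels), "world_from_camera" (4x4, takes a point from camera to world coordinates). Camera axes: x right, y down, z forward; pixel columns grow to the right and rows downward; lengths in mm; the calibration is good to about 2 mm. A picture is of the moment at which its call begins. There is no depth.
- workorder.hand_in(): hands the job in, once; it reports no verdict.
The state is a dict: "t": time; "qpos": joint angles; "joint_velocities": joint speeds; "joint_torque": joint torques, N m; "ee_pos": TCP position; "ee_rot": TCP orientation; "contact_force": force on the tool from outside, world axes, zero at the start; "ft_torque": the same for the moment, N m; "width": finger opening in mm.
Only numpy, scipy, OpenCV 4.12 (cv2) and the standard library are available. Lean on these libraries where they do the work, as an engineer would, in place of code of your own. Each camera call takes 0.05 s, during which the arm holds its last target.

## Working session

There is one attempt and no reset: what is moved stays moved. The work goes in short steps, Python scripts to look and compute and a tool call to move; the robot and the scene stay as the last step left them, time stands still between calls to the robot, and variables do not carry over. Pictures are saved under pics/ and viewed, and the job is handed in when it is done.

Besides the shell and the picture viewer there is one more tool, called after "Emit:" as name(argument=value, ...), one argument or row to a line, values as JSON. drive_tool: Moves the arm, as the interface text tells. Its arguments: {"type":"object","properties":{"deltas":{"type":"array"},"newtons":{"type":"number"}},"required":["deltas"]}

```bash
mkdir -p pics
python3 - <<'E'
from rig import status, optics
import cv2
print(status.sense())
for n in ("scene","top","wrist"):
    c=optics.capture(n); cv2.imwrite(f"pics/{n}0.png",c["image"][:,:,::-1]); print(n,c["intrinsics"].tolist(),c["world_from_camera"].round(4).tolist())
E
```

```text
{'t': 0.0, 'qpos': array([ 1.30979924,  0.68996773, -0.19453511,  1.56634938,  0.15732632,
        0.90250047, -0.21507504]), 'joint_velocities': array([-0.00160354, -0.000658  , -0.00093984, -0.00135653,  0.0007189 ,
       -0.00059867,  0.00066637]), 'joint_torque': array([ 1.55873358e-04, -5.27571273e+01, -1.26688007e+00, -1.53429991e+01,
       -5.26388863e-02,  6.62025108e-03,  1.47515534e-04]), 'ee_pos': array([ 181.47373543, -597.72635253,  403.91902091]), 'ee_rot': array([ 9.89145596e-01,  1.46935880e-01, -2.04227671e-04, -8.91327389e-04]), 'contact_force': array([ 0.39281541, -0.20045358, -0.10566201]), 'ft_torque': array([0.07906669, 0.02052168, 0.00089167]), 'width': 88.07151777640912}
scene [[481.89896312425464, 0.0, 283.4727325199473], [0.0, 481.89896312425464, 206.7292798021202], [0.0, 0.0, 1.0]] [[0.8968, 0.2807, -0.3419, 1071.2569], [0.4422, -0.5505, 0.7081, -930.045], [0.0105, -0.7862, -0.6179, 899.9956], [0.0, 0.0, 0.0, 1.0]]
top [[409.32719979877, 0.0, 279.5401365129848], [0.0, 409.32719979877, 207.5076753288427], [0.0, 0.0, 1.0]] [[0.0179, -0.9952, 0.096, 497.1238], [-0.9998, -0.0176, 0.0033, 20.2436], [-0.0016, -0.0961, -0.9954, 1259.1568], [0.0, 0.0, 0.0, 1.0]]
wrist [[314.33051788043537, 0.0, 273.7970132629482], [0.0, 314.33051788043537, 210.3863408614272], [0.0, 0.0, 1.0]] [[0.2915, -0.9198, -0.2628, 248.5657], [-0.9566, -0.2804, -0.0795, -578.1754], [-0.0005, 0.2746, -0.9616, 383.1007], [0.0, 0.0, 0.0, 1.0]]
```

View pics/scene0.png

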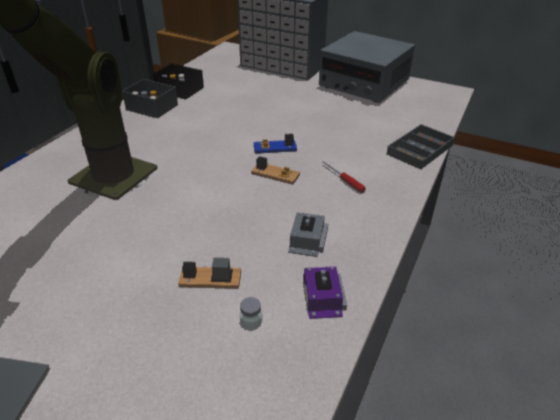

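View pics/top0.png

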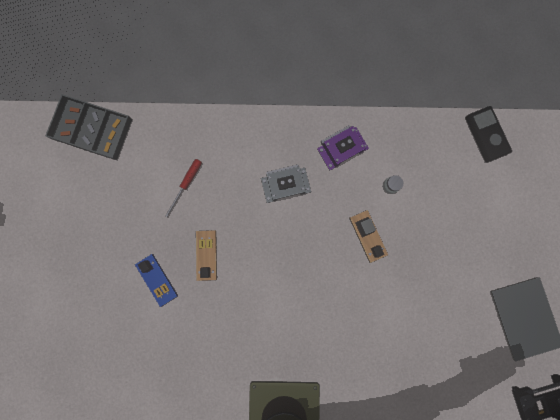

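The scene view shows the clip board (orange, brass clips) at about (275,172), the grey station at (308,232), and the relay board at (210,275). In the top view the clip board is at (206,256) with its clips up at (206,244). The station is at (286,184), the blue decoy at (157,280) and the purple decoy at (345,146). Next I'll zoom in on the top view.

Run:
```python
import cv2
i=cv2.imread("pics/top0.png")
a=cv2.resize(i[220:295,180:235],None,fx=8,fy=8,interpolation=cv2.INTER_CUBIC)
b=cv2.resize(i[155:215,250:325],None,fx=8,fy=8,interpolation=cv2.INTER_CUBIC)
cv2.imwrite("pics/za.png",cv2.convertScaleAbs(a,alpha=1.5));cv2.imwrite("pics/zb.png",cv2.convertScaleAbs(b,alpha=1.5))
```

```text
(no output)
```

View pics/za.png

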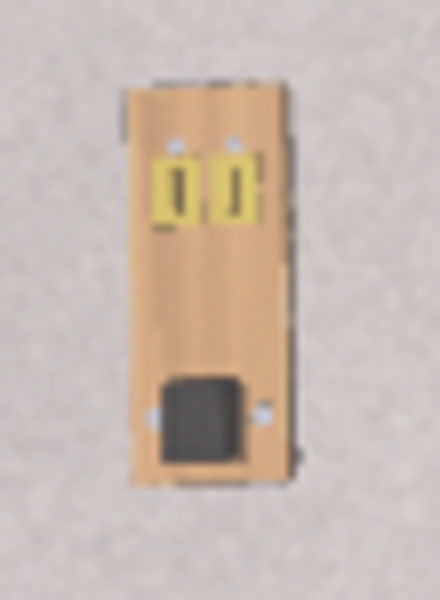

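View pics/zb.png

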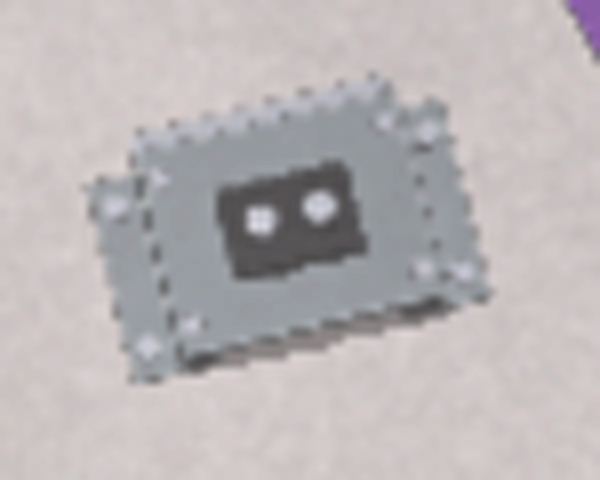

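```bash
cat > h.py <<'E'
import numpy as np
def back(cap,uv,z):
    K=cap["intrinsics"];T=cap["world_from_camera"]
    uv=np.atleast_2d(uv).astype(float)
    d=(T[:3,:3]@np.linalg.inv(K)@np.c_[uv,np.ones(len(uv))].T).T
    o=T[:3,3]; s=(z-o[2])/d[:,2]
    return o+d*s[:,None]
def proj(cap,P):
    T=np.linalg.inv(cap["world_from_camera"]);P=np.atleast_2d(P)
    c=P@T[:3,:3].T+T[:3,3]; p=c@cap["intrinsics"].T
    return p[:,:2]/p[:,2:]
E
python3 - <<'E'
from rig import optics
from h import *
c=optics.capture("top")
z=lambda p,o:(np.array(p)+.5)/8-.5+np.array(o)
A=back(c,z([(128,88),(285,88),(290,480),(132,484)],(180,220)),14)
print("board",A.round(1).tolist(),A.mean(0)); d=A[0]+A[1]-A[2]-A[3];print(np.degrees(np.arctan2(d[1],d[0])),np.linalg.norm(d)/2)
G=back(c,z([(202,419)],(180,220)),50);print("grip",G)
F=back(c,z([(88,188),(132,380),(490,298),(440,100)],(250,155)),8)
print("flange",F.round(1).tolist(),F.mean(0)); d=F[0]+F[1]-F[2]-F[3];print(np.degrees(np.arctan2(-d[0],d[1])),np.linalg.norm(d)/2)
H=back(c,z([(135,135),(183,360),(440,300),(385,82)],(250,155)),46)
print("hood",H.round(1).tolist(),H.mean(0)); d=H[0]+H[1]-H[2]-H[3];print(np.degrees(np.arctan2(-d[0],d[1])),np.linalg.norm(d)/2)
E
```

```text
board [[542.3, 278.4, 14.0], [543.4, 218.7, 14.0], [396.3, 212.0, 14.0], [393.8, 271.3, 14.0]] [468.93430466 245.11842746  14.        ]
2.6767691814504913 147.97725016010085
grip [[420.65534235 239.35148746  50.        ]]
flange [[708.3, 84.7, 8.0], [633.9, 66.1, 8.0], [668.1, -71.1, 8.0], [745.1, -50.9, 8.0]] [688.85932587   7.20280383   8.        ]
14.605599522309138 140.9827037941973
hood [[722.3, 65.6, 46.0], [637.6, 45.9, 46.0], [661.8, -49.7, 46.0], [744.1, -28.0, 46.0]] [691.45835345   8.440282    46.        ]
13.697446402626753 97.31636352060306
```

Emit:
drive_tool(
  deltas=[
    [1.4, 1.2, 0, 0, 0, -1.8, 1],
    [1.8, 2.5, 0, 0, 0, -1.8, 1],
    [1.8, 2.5, 0, 0, 0, -1.8, 1],
    [1.8, 2.5, 0, 0, 0, -1.8, 1],
    [1.8, 2.5, 0, 0, 0, -1.8, 1],
    [1.8, 2.5, 0, 0, 0, -1.8, 1],
    [1.8, 2.5, 0, 0, 0, -1.8, 1],
    [1.8, 2.5, 0, 0, 0, -1.6, 1],
  ],
)

```text
t: 0.87
ee_pos: [322.2, -409.7, 404.7]
ee_rot: [1.0, 0.023, 0.0, -0.0]
contact_force: [0.0, -0.0, 0.2]
width: 87.9
```

Emit:
drive_tool(
  deltas=[
    [1.8, 2.8, 0, 0, 0, 0, 1],
    [1.8, 2.8, 0, 0, 0, 0, 1],
    [1.8, 2.8, 0, 0, 0, 0, 1],
    [1.8, 2.8, 0, 0, 0, 0, 1],
    [1.8, 2.8, 0, 0, 0, 0, 1],
    [1.8, 2.8, 0, 0, 0, 0, 1],
    [1.8, 2.8, 0, 0, 0, 0, 1],
    [1.8, 2.8, 0, 0, 0, 0, 1],
  ],
)

```text
t: 1.53
ee_pos: [466.2, -185.5, 404.7]
ee_rot: [1.0, 0.024, -0.0, 0.0]
contact_force: [0.3, 1.0, 0.7]
width: 88.4
```

Emit:
drive_tool(
  deltas=[
    [1, 3, 0, 0, 0, 0, 1],
    [1, 3, 0, 0, 0, 0, 1],
    [1, 3, 0, 0, 0, 0, 1],
    [0, 3, 0, 0, 0, 0, 1],
    [0, 3, 0, 0, 0, 0, 1],
    [0, 2.5, 0, 0, 0, 0, 1],
    [0, 1.5, 0, 0, 0, 0, 1],
    [0, 0, 0, 0, 0, 0, 1],
  ],
)

```text
t: 2.2
ee_pos: [495.6, 7.1, 404.7]
ee_rot: [1.0, 0.027, 0.0, -0.001]
contact_force: [-0.3, 0.1, -0.6]
width: 88.0
```

Run:
```python
from rig import optics,status
import cv2
c=optics.capture("wrist"); cv2.imwrite("pics/w1.png",c["image"][:,:,::-1]); s=status.sense(); print(s["t"],s["ee_pos"],s["ee_rot"],s["qpos"])
```

```text
2.25 [495.60337742   4.60253359 404.70924796] [ 9.99675256e-01  2.54816573e-02 -3.46200374e-05 -2.58553408e-04] [-0.07334444  0.52027083 -0.04443409  1.95267003  0.03475338  0.66939589
 -1.65899122]
```

View pics/w1.png

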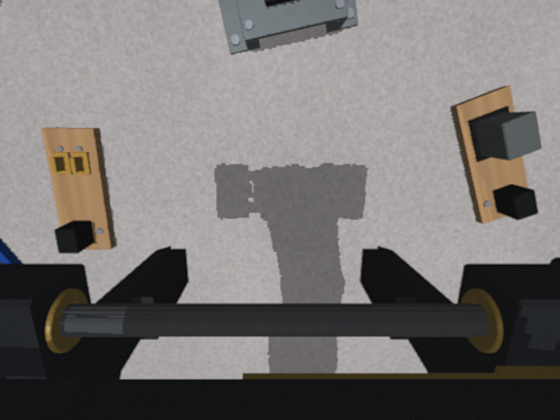

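The wrist view shows the clip board on the left, about (43–113, 128–250), and the relay board on the right. The front of the station is cut off at the top (220–357, 0–53). I'll shift forward for a full view of the station.

Emit:
drive_tool(
  deltas=[
    [2, 0, 0, 0, 0, 0, 1],
    [3, 0, 0, 0, 0, 0, 1],
    [3, 0, 0, 0, 0, 0, 1],
    [1.5, 0, 0, 0, 0, 0, 1],
    [0, 0, 0, 0, 0, 0, 1],
    [0, 0, 0, 0, 0, 0, 1],
  ],
)

```text
t: 2.75
ee_pos: [590.5, 1.1, 404.2]
ee_rot: [1.0, 0.022, -0.001, 0.001]
contact_force: [0.3, 0.2, 0.3]
width: 88.4
```

Run:
```python
from rig import optics,status
import cv2,pickle
c=optics.capture("wrist"); pickle.dump(c,open("w2.pkl","wb"));i=c["image"][:,:,::-1]; cv2.imwrite("pics/w2.png",i); s=status.sense(); print(s["t"],s["ee_pos"],s["ee_rot"])
cv2.imwrite("pics/w2z.png",cv2.resize(i[0:150,190:390],None,fx=4,fy=4,interpolation=cv2.INTER_CUBIC))
```

```text
2.8 [589.77401885   1.39449883 404.26369804] [ 9.99746910e-01  2.24675121e-02 -1.03981912e-03  4.95515577e-04]
```

View pics/w2.png

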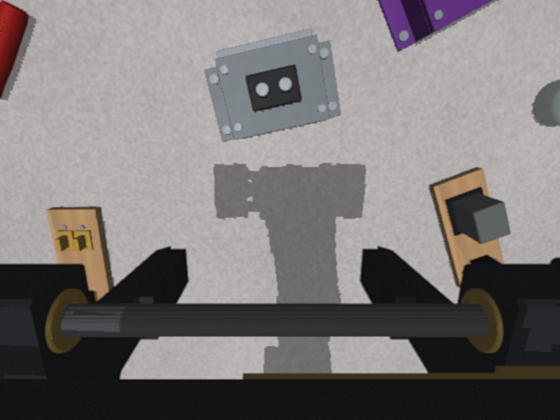

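View pics/w2z.png

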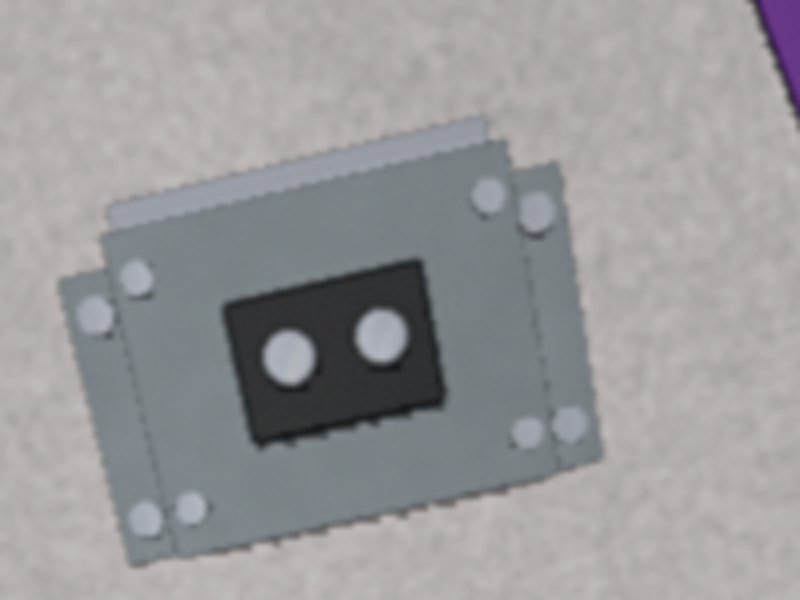

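Run:
```python
import pickle
from h import *
from scipy.optimize import least_squares
from rig import optics
w=pickle.load(open("w2.pkl","rb")); t=optics.capture("top")
def fit(c,L,uv):
    def f(p):
        co,si=np.cos(p[2]),np.sin(p[2]);R=np.array([[co,-si],[si,co]])
        return (proj(c,np.c_[L[:,:2]@R.T+p[:2],L[:,2]])-uv).ravel()
    r=least_squares(f,[690,8,.25] if L[0,0]==40 else [469,245,.04],loss="soft_l1");return r.x[:2].round(1),np.degrees(r.x[2]).round(2),r.fun.round(1)
hood=[(40,51,46),(40,-51,46),(-40,-51,46),(-40,51,46)]
fl=[(40,71,8),(40,-71,8),(-40,-71,8),(-40,71,8)]
pr=[(17,25,72),(17,-25,72),(-17,-25,72),(-17,25,72)]
z=lambda p,s,o:(np.array(p)+.5)/s-.5+np.array(o)
L=np.array(hood+fl+pr,float)
print(fit(w,L,z([(102,236),(507,141),(555,470),(178,553),(58,282),(560,162),(605,460),(130,567),(226,303),(422,260),(444,400),(257,440)],4,(190,0))))
print(fit(w,L[:8],z([(102,236),(507,141),(555,470),(178,553),(58,282),(560,162),(605,460),(130,567)],4,(190,0))))
print(fit(t,L,z([(135,135),(385,82),(440,300),(183,360),(88,188),(440,100),(490,298),(132,380),(217,188),(345,162),(366,248),(235,278)],8,(250,155))))
B=np.array([(75,30,14),(75,-30,14),(-75,-30,14),(-75,30,14),(-35,12,50),(-35,-12,50),(-65,-12,50),(-65,12,50)],float)
print(fit(t,B,z([(128,88),(285,88),(290,480),(132,484),(165,380),(242,380),(242,463),(160,463)],8,(180,220))))
```

```text
(array([690.3,   4.1]), np.float64(14.77), array([-1. ,  0.1,  0.2, -0.6,  1.8,  1.9, -0. ,  2.5, -1.4, -0.7,  0.6,
       -0.9,  0.7,  0.7, -0.8,  0.7, -3.1, -1.7,  1.5, -3.5,  2.9,  0.3,
       -2.3,  2.1]))
(array([690.5,   4.1]), np.float64(14.76), array([-1.1, -0.1,  0.2, -0.8,  1.8,  1.6, -0.1,  2.2, -1.4, -0.9,  0.6,
       -1.1,  0.7,  0.5, -0.8,  0.5]))
(array([688.8,   7.3]), np.float64(14.35), array([-0.4,  2.4,  1.4,  1.3,  0.8, -0.3, -0.3,  0.1, -0.4, -0.5,  0.2,
        0. ,  0.1,  0.2, -0. ,  0.5, -0.6, -0.3,  0. , -0.9,  0.1, -0.5,
       -0.1, -0.3]))
(array([469.4, 243.9]), np.float64(3.02), array([ 0.2, -0.1,  0.3, -0.8,  0.7,  0.1,  0.5,  0.3, -0.2,  0.2, -1.7,
       -0. , -1.5, -0.1,  0.6,  0.2]))
```

Emit:
drive_tool(
  deltas=[
    [-1.0, 1.5, -0.5, 0, 0, 0.4, 1],
    [-2.1, 3, -1.2, 0, 0, 0, 1],
    [-2.1, 3, -1.2, 0, 0, 0, 1],
    [-2.1, 3, -1.2, 0, 0, 0, 1],
    [-2.1, 3, -1.2, 0, 0, 0, 1],
    [-2.1, 3, -1.2, 0, 0, 0, 1],
    [-2.1, 3, -1.2, 0, 0, 0, 1],
    [-2.1, 3, -1.2, 0, 0, 0, 1],
  ],
)

```text
t: 3.52
ee_pos: [431.7, 228.1, 315.8]
ee_rot: [1.0, 0.027, -0.0, 0.0]
contact_force: [-0.3, -0.1, -0.5]
width: 88.2
```

Emit:
drive_tool(
  deltas=[
    [-1.4, 1.5, -1.1, 0, 0, 0, 1],
    [0, 0, 0, 0, 0, 0, 1],
    [0, 0, 0, 0, 0, 0, 1],
  ],
)

```text
t: 3.77
ee_pos: [418.2, 243.1, 304.7]
ee_rot: [1.0, 0.028, -0.001, 0.001]
contact_force: [0.2, -0.7, 0.4]
width: 88.4
```

Run:
```python
from rig import optics,status
import cv2,pickle
c=optics.capture("wrist"); pickle.dump(c,open("w3.pkl","wb"));i=c["image"][:,:,::-1]; cv2.imwrite("pics/w3.png",i); s=status.sense(); print(s["t"],s["ee_pos"],s["ee_rot"])
```

```text
3.8167 [419.37780454 242.09164323 305.1414582 ] [ 9.99637324e-01  2.69243797e-02 -2.46437723e-06  5.45570890e-04]
```

View pics/w3.png

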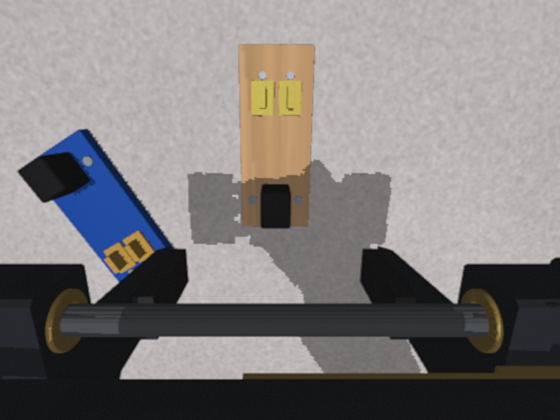

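Run:
```python
import pickle
from h import *
from scipy.optimize import least_squares
c=pickle.load(open("w3.pkl","rb"))
L=np.array([(75,30,14),(75,-30,14),(-75,-30,14),(-75,30,14)],float);uv=np.array([(239,44),(314.5,44),(308,227),(241,226)])
def f(p):
    co,si=np.cos(p[2]),np.sin(p[2]);R=np.array([[co,-si],[si,co]])
    return (proj(c,np.c_[L[:,:2]@R.T+p[:2],L[:,2]])-uv).ravel()
r=least_squares(f,[469,245,.04]);print(r.x[:2],np.degrees(r.x[2]),r.fun.round(1)); p=r.x
print("grip",p[:2]-50*np.array([np.cos(p[2]),np.sin(p[2])]))
print("blue",back(c,[(172,245),(122,282),(88,130)],14).round(0))
# block predicted
co,si=np.cos(p[2]),np.sin(p[2]);R=np.array([[co,-si],[si,co]])
G=np.array([(-35,12,50),(-35,-12,50),(-65,-12,50),(-65,12,50)]);print(proj(c,np.c_[G[:,:2]@R.T+p[:2],G[:,2]]).round(0))
```

```text
[470.23605743 243.00866844] 2.714016271629103 [-1.  -0.8  0.9  0.1 -0.3  0.3  0.5  0.7]
grip [420.29214136 240.64112805]
blue [[372. 333.  14.]
 [332. 382.  14.]
 [471. 399.  14.]]
[[260. 193.]
 [291. 193.]
 [290. 230.]
 [260. 230.]]
```

The wrist view shows the board ahead, with corners at (239,44), (314,44), (308,227) and (241,227). The fit agrees with the top view to about 1 mm: grip at (420,241), yaw 2.8°. The blue decoy on the left is 90 mm away. I'll descend with the jaws partly closed.

Emit:
drive_tool(
  deltas=[
    [0.1, -0.1, -1.5, 0, 0, 0, 0.3],
    [0, 0, -2.5, 0, 0, 0, 0.3],
    [0, 0, -2.5, 0, 0, 0, 0.3],
    [0, 0, -2, 0, 0, 0, 0.3],
    [0, 0, -1.5, 0, 0, 0, 0.3],
    [0, 0, -1.0, 0, 0, 0, 0.3],
    [0, 0, -0.5, 0, 0, 0, 0.3],
    [0, 0, -0.3, 0, 0, 0, 0.3],
  ],
  newtons=30,
)

```text
t: 4.48
ee_pos: [421.3, 241.0, 186.7]
ee_rot: [1.0, 0.026, 0.0, 0.0]
contact_force: [0.5, 0.4, 0.5]
width: 57.3
```

Emit:
drive_tool(
  deltas=[
    [0, 0, 0, 0, 0, 0, 0.3],
    [0, 0, 0, 0, 0, 0, 0.3],
  ],
)

```text
t: 4.65
ee_pos: [421.0, 241.8, 187.4]
ee_rot: [1.0, 0.027, 0.001, -0.0]
contact_force: [0.1, -0.2, -0.4]
width: 57.3
```

Run:
```python
from rig import optics,status
import cv2,pickle
c=optics.capture("wrist");i=c["image"][:,:,::-1]; cv2.imwrite("pics/w4.png",i); s=status.sense(); print(s["t"],s["ee_pos"],s["ee_rot"],s["contact_force"],s["width"])
```

```text
4.7 [420.98134481 241.91215968 187.51117584] [ 9.99640418e-01  2.68057851e-02  6.40021342e-04 -2.73072401e-04] [-0.19274906 -1.02216014  0.95157743] 57.242035747693215
```

View pics/w4.png

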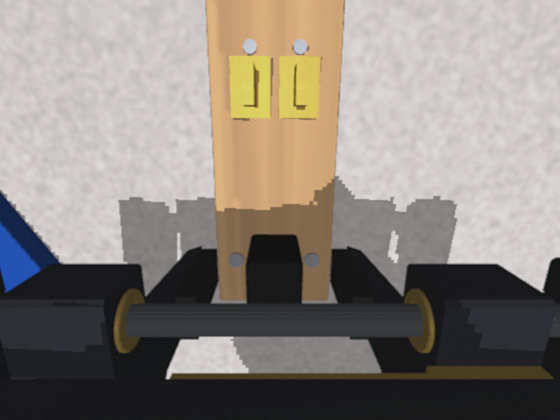

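The block is centred between the fingers, at about (275,265). I'll close the jaws.

Emit:
drive_tool(
  deltas=[
    [0, -0.05, 0, 0, 0, 0, -1],
    [0, 0, 0, 0, 0, 0, -1],
    [0, 0, 0, 0, 0, 0, -1],
    [0, 0, 0, 0, 0, 0, -1],
    [0, 0, 0, 0, 0, 0, -1],
    [0, 0, 0, 0, 0, 0, -1],
  ],
  newtons=40,
)

```text
t: 5.2
ee_pos: [420.6, 241.5, 186.8]
ee_rot: [1.0, 0.027, 0.0, -0.0]
contact_force: [0.3, -0.0, 1.3]
width: 23.8
```

Emit:
drive_tool(
  deltas=[
    [0.2, -0.8, 0, 0, 0, 0.4, -1],
    [0.4, -1.8, 0, 0, 0, 0.8, -1],
    [0.5, -1.9, 0, 0, 0, 0.8, -1],
    [0.5, -1.9, 0, 0, 0, 0.8, -1],
    [0.5, -1.9, 0, 0, 0, 0.8, -1],
    [0.5, -1.9, 0, 0, 0, 0.8, -1],
    [0.5, -1.9, 0, 0, 0, 0.8, -1],
    [0.5, -1.9, 0, 0, 0, 0.8, -1],
  ],
)

```text
t: 5.87
ee_pos: [456.8, 100.4, 186.8]
ee_rot: [0.997, 0.08, 0.0, -0.0]
contact_force: [-0.7, 1.6, 1.8]
width: 23.6
```

Emit:
drive_tool(
  deltas=[
    [0.5, -1.9, 0, 0, 0, 0.8, -1],
    [0.5, -1.9, 0, 0, 0, 0.8, -1],
    [0.5, -1.9, 0, 0, 0, 0.8, -1],
    [0.5, -1.9, 0, 0, 0, 0.8, -1],
    [0.5, -1.9, 0, 0, 0, 0.8, -1],
    [0.5, -1.9, 0, 0, 0, 0.8, -1],
    [0.5, -1.9, 0, 0, 0, 0.9, -1],
    [0.4, -1.2, 0, 0, 0, 0, -1],
  ],
)

```text
t: 6.53
ee_pos: [495.4, -46.1, 186.8]
ee_rot: [0.992, 0.128, -0.0, 0.001]
contact_force: [-0.6, 0.7, 2.1]
width: 23.6
```

Emit:
drive_tool(
  deltas=[
    [0.5, 0, 0, 0, 0, 0, -1],
    [0, 0, 0, 0, 0, 0, -1],
  ],
)

```text
t: 6.7
ee_pos: [500.9, -45.1, 186.8]
ee_rot: [0.992, 0.127, 0.0, 0.001]
contact_force: [0.5, -1.1, 2.5]
width: 23.2
```

Run:
```python
from rig import optics,status
import cv2,pickle
s=status.sense(); print(s["t"],s["ee_pos"],s["ee_rot"],s["contact_force"],s["width"])
for n in ("wrist","top","scene"):
    c=optics.capture(n);i=c["image"][:,:,::-1]; pickle.dump(c,open(f"5{n}.pkl","wb"))
    if n=="top": i=cv2.resize(i[150:290,220:340],None,fx=4,fy=4,interpolation=cv2.INTER_CUBIC)
    if n=="scene": i=cv2.resize(i[130:270,220:360],None,fx=4,fy=4,interpolation=cv2.INTER_CUBIC)
    cv2.imwrite(f"pics/5{n}.png",i)
```

```text
6.7 [500.87045688 -45.05029987 186.84205427] [9.91863343e-01 1.27305973e-01 9.09681758e-05 5.37676162e-04] [ 0.4939265  -1.10325733  2.47239691] 23.153216290490153
```

View pics/5wrist.png

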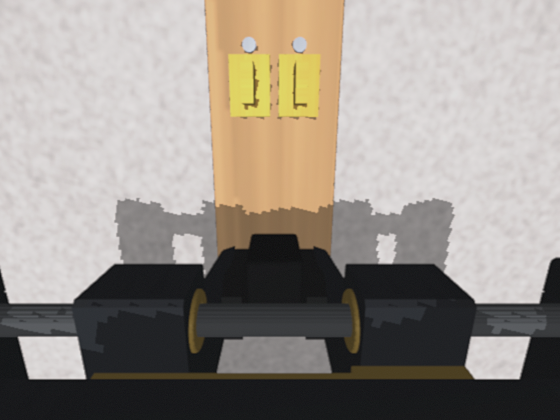

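View pics/5top.png

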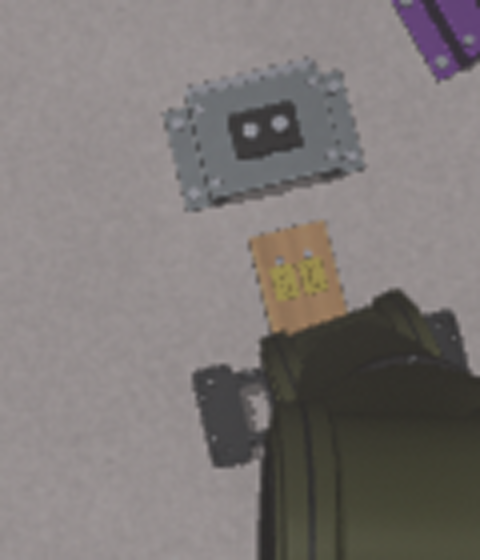

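View pics/5scene.png

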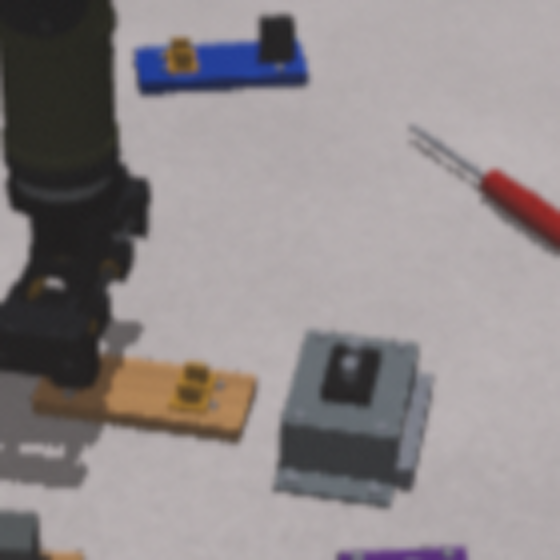

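Run:
```python
import pickle
from h import *
c=pickle.load(open("5top.pkl","rb"))
z=lambda p:(np.array(p)+.5)/4-.5+np.array((220,150))
E=back(c,z([(250,240),(326,222)]),14); S=back(c,z([(272,333),(347,312)]),14)
F=back(c,z([(190,211),(363,170),(165,110),(338,70)]),8)
print(E,F)
d=F[0]-F[1]; d2=F[2]-F[3];print("st yaw",np.degrees(np.arctan2(-d[0],d[1])),np.degrees(np.arctan2(-d2[0],d2[1])),"board",np.degrees(np.arctan2(-(E[0]-E[1])[0],(E[0]-E[1])[1])),[np.degrees(np.arctan2(*(E[k]-S[k])[[1,0]])) for k in(0,1)])
a=np.radians(14.6);R=np.array([[np.cos(a),np.sin(a)],[-np.sin(a),np.cos(a)]])
m=F.mean(0)[:2];print(m,"lead mid in station",R@(E.mean(0)[:2]-m), [R@(e[:2]-m) for e in E])
```

```text
[[610.89180621  16.36018799  14.        ]
 [625.73540287 -41.48532017  14.        ]] [[633.00324865  62.84065087   8.        ]
 [667.12698943 -69.76544062   8.        ]
 [711.20615994  83.80381634   8.        ]
 [744.92724484 -49.56454672   8.        ]]
st yaw 14.430917373969393 14.189381141550689 board 14.392003185068566 [np.float64(14.24652531164977), np.float64(13.814890870474619)]
[689.06591072   6.82861997] lead mid in station [-73.35557934  -0.93054017] [array([-73.24718159,  28.92908214]), array([-73.4639771 , -30.79016247])]
```

The board is square to the station: both sit at about 14.3° yaw, and the lateral offset is about 1 mm. The leading edge is about 113 mm short of the stop. I'll insert it now.

Emit:
drive_tool(
  deltas=[
    [0.6, 0.2, 0, 0, 0, 0, -1],
    [1.2, 0.34, 0, 0, 0, 0, -1],
    [1.2, 0.34, 0, 0, 0, 0, -1],
    [1.2, 0.31, 0, 0, 0, 0, -1],
    [1.2, 0.31, 0, 0, 0, 0, -1],
    [1.2, 0.31, 0, 0, 0, 0, -1],
    [1.2, 0.31, 0, 0, 0, 0, -1],
    [0.6, 0.15, 0, 0, 0, 0, -1],
  ],
)

```text
t: 7.52
ee_pos: [585.1, -19.1, 186.9]
ee_rot: [0.992, 0.13, -0.0, -0.0]
contact_force: [-3.9, -1.7, 8.4]
width: 23.9
```

Emit:
drive_tool(
  deltas=[
    [0.5, 0.13, 0, 0, 0, 0, -1],
    [0.4, 0.1, 0, 0, 0, 0, -1],
    [0, 0, 0, 0, 0, 0, -1],
  ],
)

```text
t: 7.77
ee_pos: [593.3, -17.3, 186.9]
ee_rot: [0.992, 0.13, -0.001, -0.0]
contact_force: [-2.5, 0.6, 5.3]
width: 23.5
```

Emit:
drive_tool(
  deltas=[
    [0.3, 0.08, 0, 0, 0, 0, -1],
    [0.3, 0.08, 0, 0, 0, 0, -1],
    [0.3, 0.08, 0, 0, 0, 0, -1],
    [0, 0, 0, 0, 0, 0, -1],
  ],
)

```text
t: 8.1
ee_pos: [602.0, -15.1, 186.9]
ee_rot: [0.992, 0.13, -0.001, -0.0]
contact_force: [-2.8, -0.7, 6.6]
width: 23.6
```

Emit:
drive_tool(
  deltas=[
    [0.2, 0.05, 0, 0, 0, 0, -1],
    [0.2, 0.05, 0, 0, 0, 0, -1],
    [0, 0, 0, 0, 0, 0, -1],
  ],
)

```text
t: 8.35
ee_pos: [605.7, -14.2, 186.9]
ee_rot: [0.992, 0.13, -0.001, 0.0]
contact_force: [-2.4, -1.5, 5.9]
width: 23.5
```

Emit:
drive_tool(
  deltas=[
    [0.2, 0.05, 0, 0, 0, 0, -1],
    [0, 0, 0, 0, 0, 0, -1],
  ],
)

```text
t: 8.52
ee_pos: [607.6, -13.8, 186.9]
ee_rot: [0.992, 0.13, -0.001, 0.0]
contact_force: [-4.3, -1.9, 7.0]
width: 23.4
```

Emit:
drive_tool(
  deltas=[
    [0.2, 0.05, 0, 0, 0, 0, -1],
    [0, 0, 0, 0, 0, 0, -1],
  ],
)

```text
t: 8.68
ee_pos: [608.9, -13.5, 186.9]
ee_rot: [0.992, 0.129, -0.003, 0.0]
contact_force: [-5.6, -1.3, 8.8]
width: 23.4
```

Emit:
drive_tool(
  deltas=[
    [0.15, 0.04, 0, 0, 0, 0, -1],
    [0, 0, 0, 0, 0, 0, -1],
  ],
)

```text
t: 8.85
ee_pos: [609.4, -13.3, 186.9]
ee_rot: [0.992, 0.129, -0.004, 0.0]
contact_force: [-8.3, -1.7, 13.0]
width: 23.9
```

Emit:
drive_tool(
  deltas=[
    [0.2, 0.05, 0, 0, 0, 0, -1],
    [0, 0, 0, 0, 0, 0, -1],
  ],
)

```text
t: 9.02
ee_pos: [610.1, -13.1, 186.8]
ee_rot: [0.992, 0.129, -0.006, 0.001]
contact_force: [-12.6, -2.3, 16.1]
width: 23.5
```

Run:
```python
from rig import optics,status
import cv2,pickle
s=status.sense(); print(s["t"],s["ee_pos"],s["ee_rot"],s["contact_force"],s["ft_torque"])
for n in ("wrist","scene"):
    c=optics.capture(n);i=c["image"][:,:,::-1]; pickle.dump(c,open(f"6{n}.pkl","wb"))
    if n=="scene": i=cv2.resize(i[170:270,240:360],None,fx=6,fy=6,interpolation=cv2.INTER_CUBIC)
    cv2.imwrite(f"pics/6{n}.png",i)
```

```text
9.0167 [610.09118821 -13.14024207 186.81774397] [ 9.91579204e-01  1.29357301e-01 -6.07640233e-03  6.70044900e-04] [-12.6351147   -2.32661529  16.14141689] [-0.32581553  2.23120634  0.03685554]
```

View pics/6wrist.png

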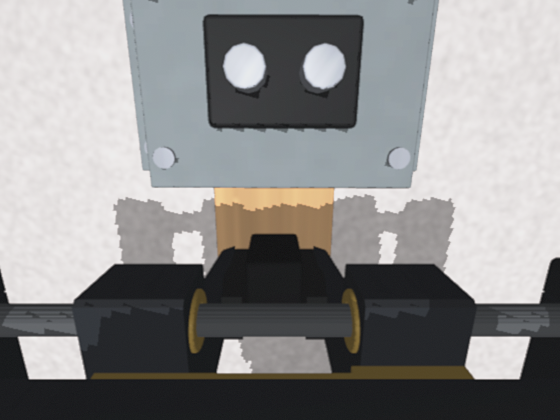

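View pics/6scene.png

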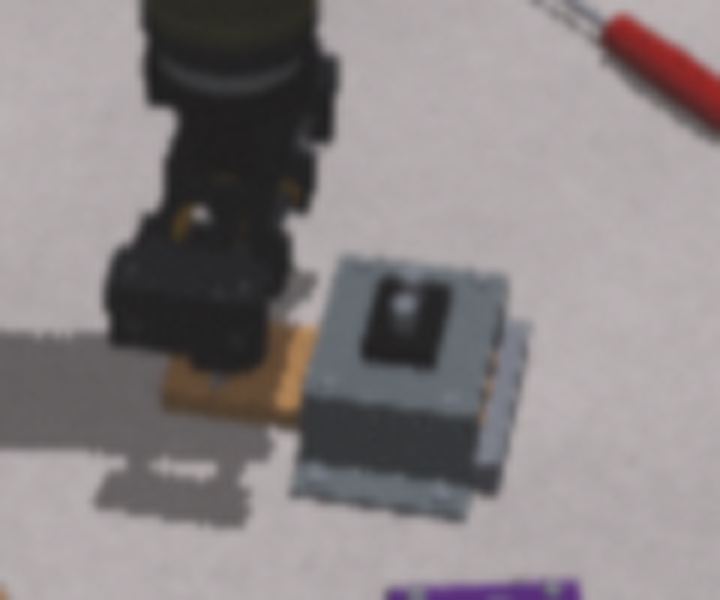

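The board is under the hood and the force rose steadily against the stop. At the back of the hood its front edge shows next to the bar, near (490,385). I'll release and check.

Emit:
drive_tool(
  deltas=[
    [0, 0, 0, 0, 0, 0, -0.3],
    [0, 0, 0, 0, 0, 0, -0.1],
    [0, 0, 0, 0, 0, 0, 0],
    [0, 0, 0, 0, 0, 0, 0.2],
  ],
)

```text
t: 9.45
ee_pos: [614.4, -12.6, 186.5]
ee_rot: [0.992, 0.129, 0.0, -0.0]
contact_force: [0.3, -0.0, -0.5]
width: 48.2
```

Run:
```python
from rig import optics,status
import cv2,pickle
s=status.sense(); print(s["t"],s["ee_pos"],s["ee_rot"],s["contact_force"],s["ft_torque"],s["width"])
for n in ("wrist",):
    c=optics.capture(n);i=c["image"][:,:,::-1]; pickle.dump(c,open(f"7{n}.pkl","wb"))
    cv2.imwrite(f"pics/7{n}.png",i)
```

```text
9.45 [614.41131561 -12.55203149 186.48913527] [ 9.91624238e-01  1.29155720e-01  3.40620217e-04 -2.32593268e-04] [ 0.27222872 -0.04310784 -0.52469528] [ 0.04149476 -0.00500866  0.00057765] 48.24146609837501
```

View pics/7wrist.png

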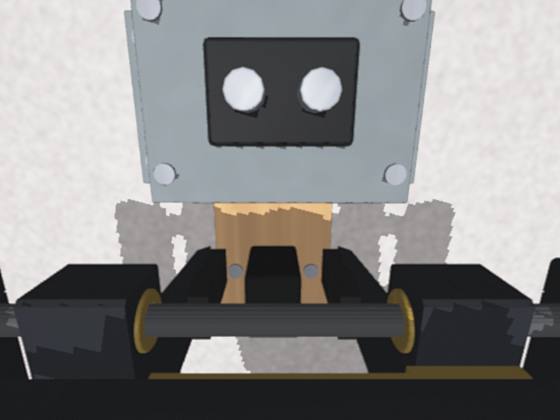

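Released: the forces are zero and the fingers are clear of the block. I'll rise straight up and pull back.

Emit:
drive_tool(
  deltas=[
    [0, 0, 1, 0, 0, 0, 0.2],
    [0, 0, 2.5, 0, 0, 0, 0.2],
    [-0.5, 0, 3, 0, 0, 0, 0.2],
    [-1, 0, 3, 0, 0, 0, 0.2],
    [-2, 0, 3, 0, 0, 0, 0.2],
    [-2, 0, 2, 0, 0, 0, 0.2],
    [-1, 0, 1, 0, 0, 0, 0.2],
    [0, 0, 0, 0, 0, 0, 0.2],
  ],
)

```text
t: 10.17
ee_pos: [547.9, -13.3, 344.8]
ee_rot: [0.992, 0.129, 0.001, 0.0]
contact_force: [-0.7, -0.0, 0.4]
width: 52.9
```

Run:
```python
from rig import optics,status
import cv2,pickle
s=status.sense(); print(s["t"],s["ee_pos"])
for n in ("wrist","scene","top"):
    c=optics.capture(n);i=c["image"][:,:,::-1]; pickle.dump(c,open(f"8{n}.pkl","wb"))
    if n=="scene": i=cv2.resize(i[190:260,260:350],None,fx=8,fy=8,interpolation=cv2.INTER_CUBIC)
    if n=="wrist": i=cv2.resize(i[0:260,130:430],None,fx=2.3,fy=2.3,interpolation=cv2.INTER_CUBIC)
    cv2.imwrite(f"pics/8{n}.png",i)
```

```text
10.1667 [547.93480705 -13.27562728 344.80148043]
```

View pics/8wrist.png

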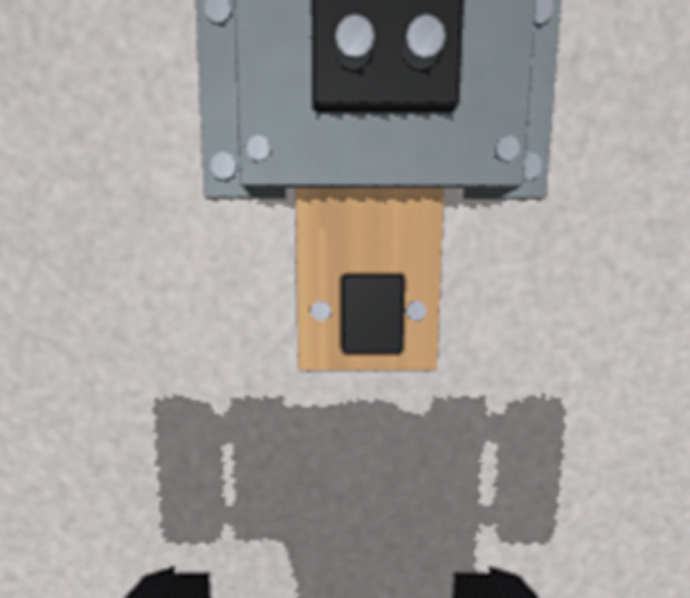

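View pics/8scene.png

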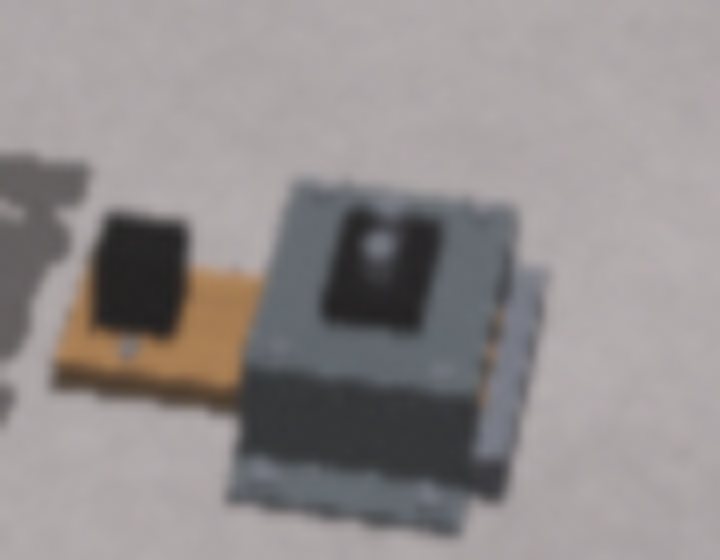

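View pics/8top.png

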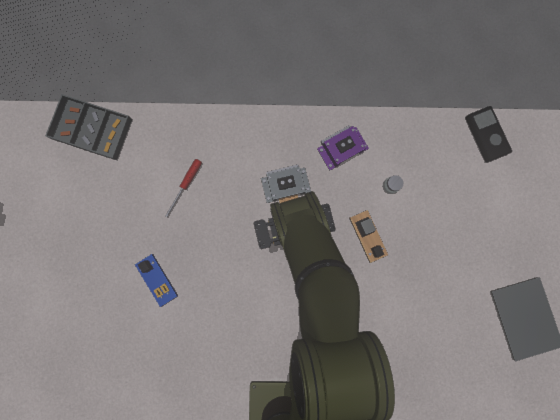

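Run:
```python
import pickle
from h import *
c=pickle.load(open("8wrist.pkl","rb"))
z=lambda p:(np.array(p)+.5)/2.3-.5+np.array((130,0))
T=back(c,z([(299,371),(438,371)]),14);F=back(c,z([(205,198),(547,199)]),8);H=back(c,z([(242,185),(524,187)]),46);G=back(c,z([(341,274),(404,274),(404,353),(341,353)]),50)
M=back(c,z([(296,195),(443,195)]),14)
for n,A in(("trail",T),("flange",F),("hood",H)):
    d=A[0]-A[1];print(n,A.mean(0).round(1),np.linalg.norm(d).round(1),np.degrees(np.arctan2(-d[0],d[1])).round(2))
for k in(0,1): d=M[k]-T[k];print("side yaw",np.degrees(np.arctan2(d[1],d[0])))
a=np.radians(14.6);R=np.array([[np.cos(a),np.sin(a)],[-np.sin(a),np.cos(a)]])
print("trail rel flange-front mid (want -70,0):",R@(T.mean(0)-F.mean(0))[:2],"rel hood:",R@(T.mean(0)-H.mean(0))[:2],"grip rel hood (want -45)",R@(G.mean(0)-H.mean(0))[:2])
```

```text
trail [584.  -21.7  14. ] 59.3 14.84
flange [651.7  -6.3   8. ] 139.8 14.71
hood [652.1  -6.3  46. ] 101.0 14.49
side yaw 15.140468054165288
side yaw 15.518003655239104
trail rel flange-front mid (want -70,0): [-69.43494311   2.13619609] rel hood: [-69.75054819   2.28411904] grip rel hood (want -45) [-44.50623659   3.13726262]
```

The trailing edge measures 69.5 mm in front of the hood (70 expected), with yaw within about 0.5° and lateral offset about 2 mm. To make sure it's seated and square, I'll nudge the trailing edge gently with closed fingertips low down, where a push can't tip the board.

Emit:
drive_tool(
  deltas=[
    [-0.1, -0.6, -1, 0, 0, 0, -1],
    [-0.1, -0.6, -2.5, 0, 0, 0, -1],
    [0, -0.6, -3, 0, 0, 0, -1],
    [0, 0, -3, 0, 0, 0, -1],
    [0, 0, -3, 0, 0, 0, -1],
    [0, 0, -2.5, 0, 0, 0, -1],
    [0, 0, -1.4, 0, 0, 0, -1],
    [0, 0, -0.7, 0, 0, 0, -1],
  ],
  newtons=15,
)

```text
t: 10.98
ee_pos: [546.1, -31.5, 166.6]
ee_rot: [0.992, 0.129, -0.003, -0.0]
contact_force: [0.1, -0.1, 0.0]
width: 1.4
```

Emit:
drive_tool(
  deltas=[
    [0, 0, -0.2, 0, 0, 0, -1],
    [0, 0, 0, 0, 0, 0, -1],
    [0, 0, 0, 0, 0, 0, -1],
  ],
)

```text
t: 11.23
ee_pos: [547.3, -31.4, 168.2]
ee_rot: [0.992, 0.129, -0.0, 0.0]
contact_force: [0.6, 0.2, 0.3]
width: 0.4
```

Run:
```python
from rig import optics,status
import cv2
s=status.sense(); print(s["t"],s["ee_pos"],s["contact_force"],s["width"])
c=optics.capture("wrist");cv2.imwrite("pics/9w.png",c["image"][:,:,::-1])
i=optics.capture("scene")["image"][:,:,::-1];cv2.imwrite("pics/9s.png",cv2.resize(i[180:260,230:350],None,fx=6,fy=6,interpolation=cv2.INTER_CUBIC))
```

```text
11.2333 [547.30645032 -31.43863465 168.23673663] [0.62111826 0.24803424 0.28034168] 0.41618883859685823
```

View pics/9w.png

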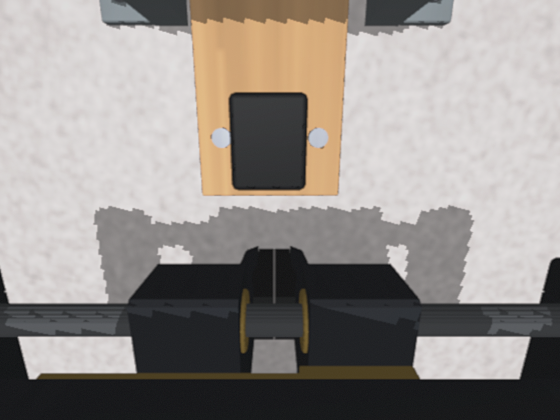

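View pics/9s.png

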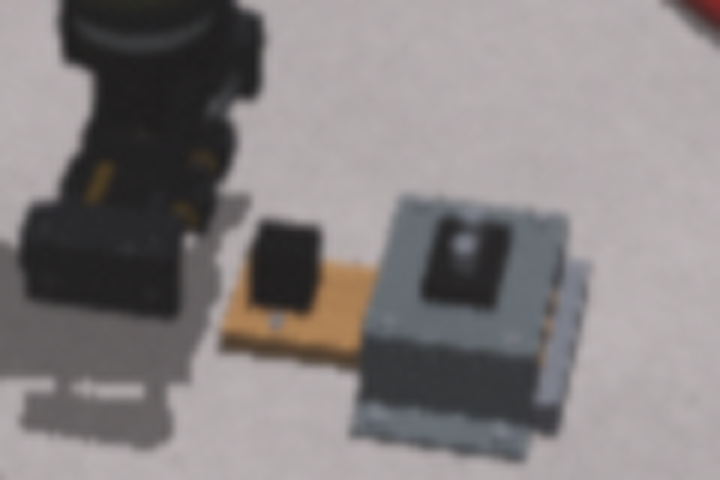

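Emit:
drive_tool(
  deltas=[
    [0.4, 0.1, 0.3, 0, 0, 0, -1],
    [0.6, 0.15, 0, 0, 0, 0, -1],
    [0.6, 0.15, 0, 0, 0, 0, -1],
    [0.3, 0.08, 0, 0, 0, 0, -1],
    [0, 0, 0, 0, 0, 0, -1],
  ],
)

```text
t: 11.75
ee_pos: [567.4, -26.0, 172.0]
ee_rot: [0.992, 0.129, 0.001, -0.0]
contact_force: [0.1, 0.2, -0.7]
width: 0.5
```

Emit:
drive_tool(
  deltas=[
    [0.2, 0.05, 0, 0, 0, 0, -1],
    [0.2, 0.05, 0, 0, 0, 0, -1],
    [0, 0, 0, 0, 0, 0, -1],
  ],
)

```text
t: 12.0
ee_pos: [570.4, -25.3, 171.7]
ee_rot: [0.992, 0.129, 0.0, -0.0]
contact_force: [-0.6, -0.4, 0.2]
width: 0.6
```

Emit:
drive_tool(
  deltas=[
    [0.2, 0.05, 0, 0, 0, 0, -1],
    [0.1, 0.03, 0, 0, 0, 0, -1],
    [0, 0, 0, 0, 0, 0, -1],
  ],
)

```text
t: 12.25
ee_pos: [573.3, -24.6, 171.8]
ee_rot: [0.992, 0.129, 0.0, 0.0]
contact_force: [-0.5, 0.3, -0.1]
width: 0.4
```

Emit:
drive_tool(
  deltas=[
    [0.2, 0.05, 0, 0, 0, 0, -1],
    [0, 0, 0, 0, 0, 0, -1],
  ],
)

```text
t: 12.42
ee_pos: [574.9, -24.2, 171.6]
ee_rot: [0.992, 0.129, -0.001, 0.0]
contact_force: [-0.1, -0.8, 0.9]
width: 0.7
```

Emit:
drive_tool(
  deltas=[
    [0.2, 0.05, 0, 0, 0, 0, -1],
    [0, 0, 0, 0, 0, 0, -1],
  ],
)

```text
t: 12.58
ee_pos: [575.6, -24.1, 171.5]
ee_rot: [0.992, 0.129, -0.003, 0.0]
contact_force: [-4.5, -1.1, 2.4]
width: 0.5
```

Emit:
drive_tool(
  deltas=[
    [0.1, 0.03, 0, 0, 0, 0, -1],
    [0, 0, 0, 0, 0, 0, -1],
  ],
)

```text
t: 12.75
ee_pos: [575.9, -24.0, 171.4]
ee_rot: [0.992, 0.129, -0.003, 0.0]
contact_force: [-7.6, -1.2, 4.7]
width: 0.4
```

Emit:
drive_tool(
  deltas=[
    [0.2, 0.05, 0, 0, 0, 0, -1],
    [0, 0, 0, 0, 0, 0, -1],
  ],
)

```text
t: 12.92
ee_pos: [576.6, -23.8, 171.3]
ee_rot: [0.992, 0.128, -0.005, 0.001]
contact_force: [-10.0, -1.6, 7.5]
width: 0.7
```

Emit:
drive_tool(
  deltas=[
    [0.1, 0.03, 0, 0, 0, 0, -1],
    [0, 0, 0, 0, 0, 0, -1],
    [0, 0, 0, 0, 0, 0, -1],
  ],
)

```text
t: 13.17
ee_pos: [576.9, -23.7, 171.2]
ee_rot: [0.992, 0.128, -0.006, 0.001]
contact_force: [-10.4, -1.8, 8.3]
width: 0.6
```

Emit:
drive_tool(
  deltas=[
    [-0.5, -0.13, 0, 0, 0, 0, -1],
    [-1, -0.25, 0, 0, 0, 0, -1],
    [-1.5, -0.4, 0.5, 0, 0, 0, -1],
    [-1.5, -0.4, 2, 0, 0, 0, -1],
    [-1, -0.2, 3.5, 0, 0, 0, -1],
    [0, 0, 4, 0, 0, 0, -1],
    [0, 0, 4, 0, 0, 0, -1],
    [0, 0, 4, 0, 0, 0, -1],
  ],
)

```text
t: 13.83
ee_pos: [526.4, -36.2, 353.8]
ee_rot: [0.992, 0.129, 0.001, -0.0]
contact_force: [0.5, -0.4, 0.7]
width: 0.5
```

Emit:
drive_tool(
  deltas=[
    [1.5, 0.5, 1, 0, 0, 0, -1],
    [2, 0.5, 0, 0, 0, 0, -1],
    [2, 0.5, 0, 0, 0, 0, -1],
    [0, 0, 0, 0, 0, 0, -1],
    [0, 0, 0, 0, 0, 0, -1],
  ],
)

```text
t: 14.25
ee_pos: [581.8, -20.9, 361.8]
ee_rot: [0.992, 0.129, 0.001, -0.0]
contact_force: [-0.9, -0.8, 0.0]
width: 0.4
```

Run:
```python
from rig import optics,status
import cv2,pickle
s=status.sense(); print(s["t"],s["ee_pos"],s["contact_force"])
c=optics.capture("wrist"); pickle.dump(c,open("10w.pkl","wb"));i=c["image"][:,:,::-1]
cv2.imwrite("pics/10w.png",cv2.resize(i[0:220,150:430],None,fx=2.7,fy=2.7,interpolation=cv2.INTER_CUBIC))
i=optics.capture("scene")["image"][:,:,::-1];cv2.imwrite("pics/10s.png",i)
```

```text
14.25 [581.83329932 -20.91400127 361.81105857] [-0.91460463 -0.78903985  0.02658044]
```

View pics/10w.png

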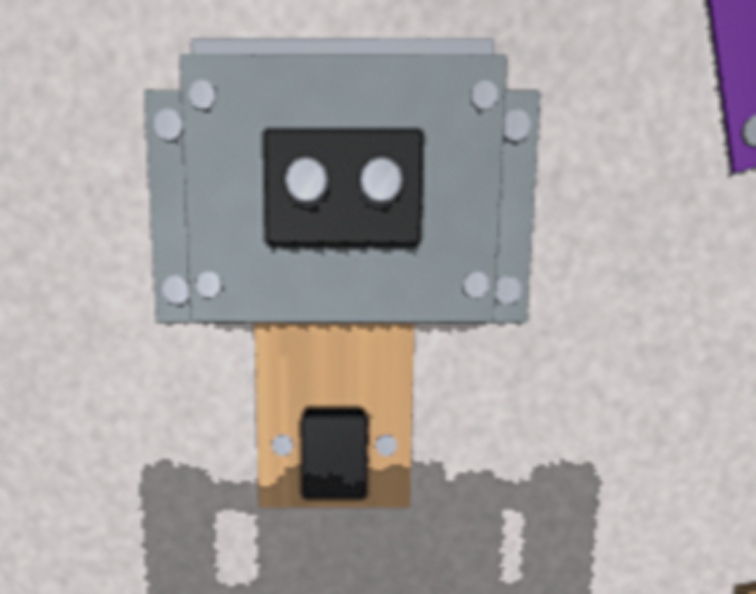

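View pics/10s.png

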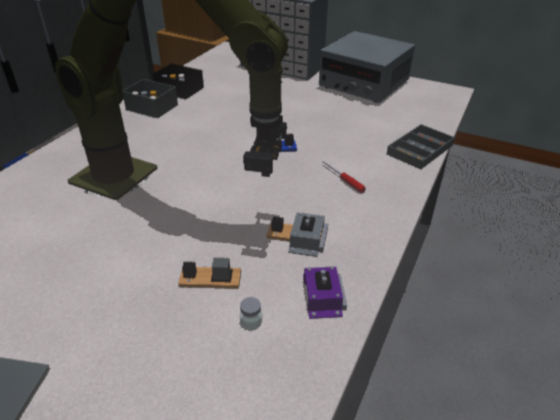

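The board's trailing edge, (259,507)–(410,507), is parallel to the station front, (157,322)–(527,321). The board lies flat, and the relay board, jar, driver, blue board and purple station are where they were. I'll hand it in.

Run:
```python
import pickle
from h import *
c=pickle.load(open("10w.pkl","rb"))
z=lambda p:(np.array(p)+.5)/2.7-.5+np.array((150,0))
T=back(c,z([(259,507),(410,507)]),14);F=back(c,z([(157,322.5),(527,321.5)]),8)
a=np.radians(14.6);R=np.array([[np.cos(a),np.sin(a)],[-np.sin(a),np.cos(a)]])
print(R@(T.mean(0)-F.mean(0))[:2]); 
for A in (T,F): d=A[0]-A[1];print(np.degrees(np.arctan2(-d[0],d[1])))
from rig import workorder; print(workorder.hand_in())
```

```text
[-69.76677843   2.51515365]
14.857651350439701
15.019726337383108
the job is handed in; nothing more can be done
None
```

The clip board is under the grey station's hood, clips first and against the stop bar. I let go and handed the job in at about 14 s.

I gripped it by its block, dragged it flat along the bench and slid it in until the force rose against the stop. After letting go, I nudged its trailing edge low down with closed fingertips, at up to about 10 N, to seat it square.

**Last checks, with the arm clear:**
- **Depth:** the trailing edge is 69.8 mm in front of the hood, against 70 mm nominal.
- **Squareness:** its trailing edge is within about 0.2° of the station front. Before the nudge, the board's sides had read about 0.7° off the station's heading; I did not re-measure them afterwards.
- **Sideways:** the board sits about 2.5 mm off centre, well inside the channel's ±7 mm play. I left it there.
- **Stop contact:** the only direct sight of the front edge at the bar is a coarse scene view. Contact there rests mainly on the force rise and the measured depth.
- **Other objects:** the relay board, jar, screwdriver, blue board and purple station look unmoved in the final scene image.

The top and wrist cameras disagreed by about 3 mm on the station's sideways position. I took a value between them.

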